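Open the started jam jar in the one-handed jar holder

TASK

Two jam jars stand on the worktop: use up the started one first, the one whose lid has no paper seal strip across it, and leave the new sealed jar alone. Set the started jar upright and fully down in the white jar holder so that it cannot turn, then twist its tight lid anticlockwise only until the thread lets go (about a fifth of a turn), and lift it straight off. Finish while still holding the lid level just above the open mouth, a finger's breadth or two clear of the glass, ready to go straight back on, with the jar left standing home in the holder and everything else where it was.

Things in the scene. Friction and masses are not known exactly. Their poses are not given: they have to be found in the camera images.
- jar: the started jam jar, 0.3 to 0.5 kg: clear hexagonal glass, 62 mm across its flat sides (68 mm over the cut corners), about half full of dark red jam, cream labels on two faces. Origin: centre of its underside, z up; its flat sides face its x axis and every 60 degrees from it. The straight sides end 72 mm up, a shoulder runs in to the round 48 mm neck 80 mm up
- mouth (a point): centre of the started jar's rim, 96 mm above its origin, under the lid at first. Three short sloping threads stand out from the neck below the rim, 120 degrees apart
- lid: the started jar's gold metal lid, plain on top, 58 mm across, 17.5 mm high. Origin: centre of its lower edge, 82 mm above the jar's origin when shut (closed jar: 99.5 mm high), z up. Tight at first: a sprung seal pushes it up against the threads with 10 to 16 N; it takes about 0.4 N m to turn. Until its lugs are clear of the threads, pulling up only lifts the jar
- lid_mark (a point): point on the lid's lower edge, 29 mm out along the lid's x axis (not marked). Shut, that axis lies 0 to 0.1 rad anticlockwise of the jar's x axis, seen from above. Turned anticlockwise, the lugs are clear at about 50 degrees from the jar's x axis and the lid lifts straight off (lower edge level with the rim after 14 mm); at about 95 degrees they meet the next threads
- new_jar: the new jam jar, to be left alone: same glass and gold lid, 99.5 mm high, full, with a dark green paper seal strip (13 mm wide, cream patch in the middle) across the lid and down two sides. Origin: centre of its underside. The two jars' places are swapped at random
- holder: white plastic jar holder, held fast to the worktop by three black suction feet that reach 91 mm out. A hexagonal well lined with green pads stands on a round 118 mm foot. Origin: on the worktop under the well's centre, z up; the well's flat sides face its x axis and every 60 degrees from it. Rim 33 mm above the worktop, 85 mm over its outer flats, flared inside to 75 mm
- well (a point): centre of the well's floor, 6 mm above the worktop. The well is 66 mm across its flats, 27 mm deep; the jar fits in any of six directions with 2 mm play a side, and turns about 10 degrees either way before it jams and is braced
- mug: cream mug, 83 mm across (116 with its handle), 94 mm high; loose bystander; origin: centre of its underside
- pepper: small spice jar, 41 mm across, 105 mm high; loose bystander; origin: centre of its underside
- spoon: steel teaspoon lying on the worktop, 130 mm long; loose bystander; origin: under its middle

How it is judged:
By the outcome, as a careful person would: the job done as asked, in the order asked, and still so for the second after the job is handed in, while the arm keeps its last pose, push and grip.
It also fails if it takes over 48 s, if anything falls off the work surface, if the arm or the gripper's body presses on something with over 40 N, if the wrist force passes 120 N, or if a joint passes its speed limit or range.

ROBOT

A 6-joint arm with a two-finger parallel gripper is mounted at the origin on a cart in front of the work surface, level with it; the furniture and walls round the work are solid. World frame = base frame: x ahead of the robot, y to its left, z up, the work surface at z = 0. Lengths are in mm, angles in rad, forces in N, time in s.
With the tool pointing down it reaches from about 275 to 1000 mm from the base axis. Payload 8.4 kg.
Tool frame: the origin (TCP) lies midway between the tips of the shut fingers; the grasp point (between the pads) lies r.grasp_offset behind it (r.grasp_offset is the distance from the TCP to the grasp point, in mm); z points along the fingers, y is the direction in which the jaws open and shut (so a half turn about z gives the same grasp; the last joint's range is limited). The gripper opens to 85 mm and grips with 20 to 120 N. Pads are 22 mm wide; open, the fingers measure 114 mm over their backs; the gripper's body (76 mm by 85 mm) begins 54 mm behind the grasp point. The pads swing forward as they close: fully open they stand 13 mm farther back than shut.
Start: joints at [-1.237, 0.353, 1.633, -0, 1.155, -0.002], TCP at [205.951, -590.095, 231.281] pointing down, gripper open.
Joint ranges: [-2.63, 2.63], [-0.92, 2.1], [0.06, 2.66], [-1.3, 4.44], [0, 2.69], [-3.02, 3.02]. Speed limits (rad/s): [2.22, 2.22, 2.79, 3.14, 3.14, 3.14].

INTERFACE

Orientations are given as [roll, pitch, yaw] about the fixed x, y, z axes, in that order (R = Rz(yaw) Ry(pitch) Rx(roll)).
In Python, from rig import r gives the robot as it stands.
- The arm moves only by the tool jog_arm, never from a script. Its argument "series" is a list that holds one entry, the list of rows, each a list of 7 numbers: the shift along the tool's x, y, z in cm, then the turn, a rotation vector about the tool's x, y, z in degrees, then the finger opening in cm, from 0 to 8.54. A call has 1 to 5 rows; each row is the pose to reach, as a shift and turn from the pose commanded when the call began, along the tool's axes at that moment; what a row does not reach only later rows make up. A row lasts 1/8 s, in which the tool goes at most 62.5 mm and 10.7 degrees, less where a joint would pass 70% of its speed; a pose out of reach is approached as far as the arm can. A call with a gripper value outside its range is refused whole. The fingers move at their own pace and stop on an object; "newtons" is the grip in N (left out, the last holds). Time passes only in rows, so rows that repeat a pose let the fingers close. It gives the time, the measured TCP pose, the force and the opening at its end, in the units of the state.
- r.sense(): the state, without advancing time (a new reading comes with each control period).
- r.grab_frame(name): name is "scene" or "top" or "wrist"; returns the picture (384x512x3 uint8, red, green, blue); there is no depth.
- r.calibration(name): a dict with "mtx" (3x3 intrinsics, pixels), "origin" and "attitude" of the camera in the world; the wrist camera has in their place "T_tool_cam" (4x4, takes a point from camera to tool coordinates, whose origin is the TCP and whose axes are the flange's). Camera axes: x right, y down, z forward; pixel columns grow to the right and rows downward; lengths in mm; the calibration is good to about 2 mm. A picture is of the moment at which its call begins: read the wrist's pose just before it. calibration takes no time and is no camera call.
- r.sign_off(): hands the job in, once; it reports no verdict.
The state is a dict: "clock": time; "qpos": joint angles; "qvel": joint speeds; "joint_efforts": joint torques, N m; "eef_pos": TCP position; "tcp_rot": TCP orientation; "contact_force": force on the tool from outside, world axes, zero at the start; "wrist_torque": the same for the moment, N m; "opening": opening from 0.0 (shut) to 1.0 (fully open).
Only numpy, scipy, OpenCV 4.12 (cv2) and the standard library are available. Lean on these libraries where they do the work, as an engineer would, in place of code of your own. Each camera call takes 0.05 s, during which the arm holds its last target.

## Working session

There is one attempt and no reset: what is moved stays moved. The work goes in short steps, Python scripts to look and compute and a tool call to move; the robot and the scene stay as the last step left them, time stands still between calls to the robot, and variables do not carry over. Pictures are saved under pics/ and viewed, and the job is handed in when it is done.

Besides the shell and the picture viewer there is one more tool, called after ">>>" by a JSON object that holds its "fn" and its "kwargs", one argument or row to a line. jog_arm: Moves the arm, as the interface text tells. Its arguments: {"type":"object","properties":{"series":{"type":"array","items":{"type":"array","items":{"type":"array","items":{"type":"number"}}}},"newtons":{"type":"number"}},"required":["series"]}

```bash
ls; mkdir -p pics
python3 - <<'E'
from rig import r
import cv2
print(r.sense()); print(r.grasp_offset)
for n in ("scene","top","wrist"):
    print(n, r.calibration(n))
for n in ("scene","top"):
    cv2.imwrite(f"pics/{n}0.png", r.grab_frame(n)[:,:,::-1])
E
```

```text
pics
{'clock': 0.0, 'qpos': array([-1.23738596e+00,  3.53616112e-01,  1.63411405e+00, -2.09682640e-06,
        1.15523107e+00, -2.35120952e-03]), 'qvel': array([ 0.00048691, -0.00101619,  0.00036116, -0.00048073, -0.00089366,
        0.00110575]), 'joint_efforts': array([ 1.59637406e-03, -6.05243325e+01, -3.42067230e+01,  1.93107344e-04,
        9.43457417e-03, -2.65802228e-06]), 'eef_pos': array([ 205.80362991, -589.64315967,  230.59029694]), 'tcp_rot': array([-3.14022408e+00, -1.30061187e-06,  3.35762428e-01]), 'contact_force': array([ 0.25865754, -0.37582848, -1.06710479]), 'wrist_torque': array([ 0.01484324, -0.01230726,  0.01202771]), 'opening': 1.000965580872671}
18.700000000000003
scene {'mtx': array([[393.44114255,   0.        , 257.11803685],
       [  0.        , 393.44114255, 186.53640282],
       [  0.        ,   0.        ,   1.        ]]), 'origin': array([ -77.78582089, -300.31573028,  588.77405735]), 'attitude': array([-2.20333415,  0.02472694, -1.09972361])}
top {'mtx': array([[498.14154576,   0.        , 263.43242597],
       [  0.        , 498.14154576, 197.56771461],
       [  0.        ,   0.        ,   1.        ]]), 'origin': array([ 435.27601928,   23.53446402, 1315.92548914]), 'attitude': array([-3.04031115,  0.00851104, -1.58044202])}
wrist {'mtx': array([[310.74271062,   0.        , 255.49664738],
       [  0.        , 310.74271062, 193.90019497],
       [  0.        ,   0.        ,   1.        ]]), 'T_tool_cam': array([[ 2.39317060e-04, -9.60891523e-01, -2.76924942e-01,
         6.99084049e+01],
       [ 9.99999632e-01,  4.58091370e-04, -7.25319795e-04,
        -3.58566641e-01],
       [ 8.23810569e-04, -2.76924667e-01,  9.60891279e-01,
        -1.42542037e+02],
       [ 0.00000000e+00,  0.00000000e+00,  0.00000000e+00,
         1.00000000e+00]])}
```

View pics/scene0.png

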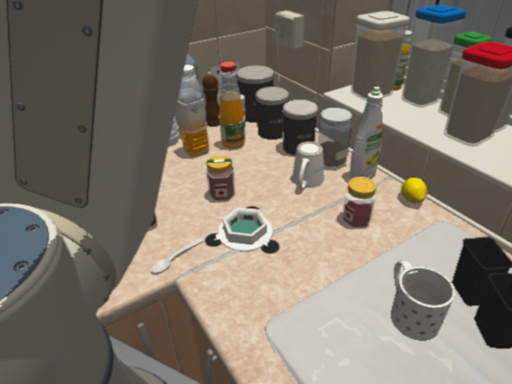

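View pics/top0.png

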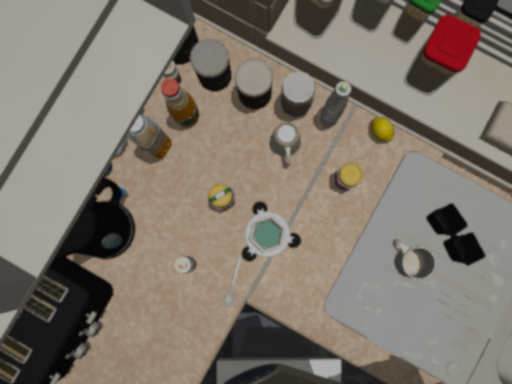

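The started jar (plain gold lid) is at (349,177) in top and (360,190) in scene. The sealed jar is at (220,197) in top. The holder is at (268,234), the spoon at (235,275), the mug at (286,138) and the pepper at (183,265).

```bash
cat > h.py <<'E'
from rig import r
import numpy as np, cv2
from scipy.spatial.transform import Rotation as Ro
def rpy(a): return Ro.from_euler('xyz',a).as_matrix()
def cam(n,s=None):
    c=r.calibration(n)
    if 'origin' in c: return c['mtx'],rpy(c['attitude']),np.array(c['origin'])
    T=c['T_tool_cam']; R=rpy(s['tcp_rot']); return c['mtx'],R@T[:3,:3],np.array(s['eef_pos'])+R@T[:3,3]
def ray(C,px):
    K,R,o=C; d=R@np.linalg.inv(K)@np.array([px[0],px[1],1.]); return o,d/np.linalg.norm(d)
def onz(C,px,z):
    o,d=ray(C,px); return o+d*(z-o[2])/d[2]
def tri(C1,p1,C2,p2):
    o1,d1=ray(C1,p1);o2,d2=ray(C2,p2)
    A=np.c_[d1,-d2]; t=np.linalg.lstsq(A,o2-o1,rcond=None)[0]
    a=o1+t[0]*d1;b=o2+t[1]*d2; return (a+b)/2,np.linalg.norm(a-b)
def proj(C,P):
    K,R,o=C; q=K@(R.T@(np.array(P)-o)); return q[:2]/q[2]
def big(name,C0,img,box,k):
    x0,y0,x1,y1=box; cv2.imwrite(f"pics/{name}.png",cv2.resize(img[y0:y1,x0:x1,::-1],None,fx=k,fy=k,interpolation=cv2.INTER_CUBIC))
E
python3 - <<'E'
from h import *
t=cv2.imread('pics/top0.png')[:,:,::-1]; s=cv2.imread('pics/scene0.png')[:,:,::-1]
big('topz',0,t,(150,100,400,320),3); big('scz',0,s,(130,130,400,290),2.9)
T=cam('top');S=cam('scene')
for im,C,nm,box in ((t,T,'top',(325,155,370,200)),(s,S,'scene',(335,170,390,235))):
    hsv=cv2.cvtColor(np.ascontiguousarray(im),cv2.COLOR_RGB2HSV)
    m=cv2.inRange(hsv,(15,110,90),(32,255,255)); x0,y0,x1,y1=box
    mm=m*0; mm[y0:y1,x0:x1]=m[y0:y1,x0:x1]
    cs,_=cv2.findContours(mm,0,1); c=max(cs,key=cv2.contourArea); print(nm,cv2.contourArea(c),cv2.boundingRect(c),cv2.fitEllipse(c))
E
```

```text
top 390.5 (339, 163, 24, 23) ((350.3065185546875, 174.0242462158203), (21.92694664001465, 22.79439353942871), 58.20419692993164)
scene 391.0 (348, 176, 28, 22) ((362.29815673828125, 186.10992431640625), (18.58778953552246, 27.78279685974121), 109.72005462646484)
```

View pics/topz.png

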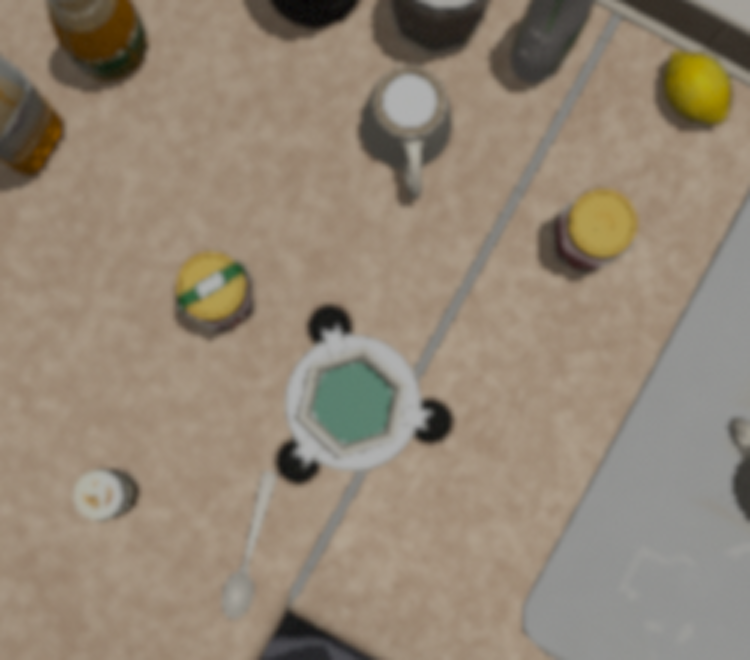

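View pics/scz.png

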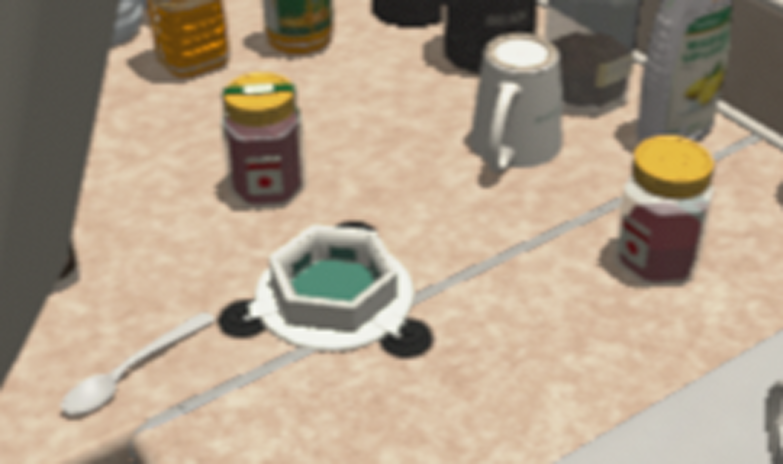

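Run:
```python
from h import *
T=cam('top');S=cam('scene')
print(tri(T,(350.3,174.0),S,(362.0,185.5)))
print(onz(T,(350.3,174),95), onz(S,(362,185.5),95))
print('well',onz(T,(268,234),6),'rim',onz(T,(268,234),33), 'sealed',onz(T,(220.5,195.5),99))
print('spoon',onz(T,(229,299),2),onz(T,(240,250),2),'pepper',onz(T,(183,265),105))
```

```text
(array([ 615.79662163, -182.40672504,   93.93842641]), np.float64(0.6839334344436254))
[ 615.75350425 -182.55768493   95.        ] [ 614.10872089 -182.35833143   95.        ]
well [472.31281769  22.34253146   6.        ] rim [471.54942041  22.36709941  33.        ] sealed [565.26858471 138.19469247  99.        ]
spoon [304.87922475 125.47628484   2.        ] [431.26063515  96.25615801   2.        ] pepper [396.89309462 228.36147798 105.        ]
```

Lids and sizes agree: the started lid top comes out at about z 94–99, and the triangulation gap is 0.7 mm. Next I go over the started jar with the wrist camera.

```bash
cat >> h.py <<'E'
def mv(target,yaw,s=None,pos0=None,rot0=None):
    """shift (cm) and rotvec (deg) in tool axes to reach target (mm) tool-down with yaw"""
    s=s or r.sense()
    p=np.array(s['eef_pos'] if pos0 is None else pos0); R=rpy(s['tcp_rot'] if rot0 is None else rot0)
    Rt=rpy([np.pi,0,yaw])
    return np.round(R.T@(np.array(target)-p)/10,2), np.round(np.degrees(Ro.from_matrix(R.T@Rt).as_rotvec()),2)
E
python3 - <<'E'
from h import *
for P,y in (([206,-590,320],.336),([400,-380,320],.8),([615,-182,230],1.28)): print(mv(P,y))
E
```

```text
(array([ 0.01,  0.02, -8.94]), array([-0.07, -0.  , -0.01]))
(array([ 25.24, -13.41,  -8.92]), array([-7.000e-02, -2.000e-02, -2.659e+01]))
(array([ 52.07, -25.01,   0.09]), array([-7.00e-02, -3.00e-02, -5.41e+01]))
```

>>> {"fn": "jog_arm", "kwargs": {
  "series": [
    [[0, 0, -6, 0, 0, 0, 8.5], [4, -2, -9, 0, 0, -5, 8.5], [9, -5, -9, 0, 0, -11, 8.5], [14, -7.5, -9, 0, 0, -16, 8.5], [19, -10, -9, 0, 0, -21, 8.5]]
  ],
  "newtons": 70
}}

```text
clock: 0.72
eef_pos: [353.2, -431.6, 321.2]
tcp_rot: [-3.141, -0.0, 0.705]
contact_force: [0.4, -0.8, 0.6]
opening: 0.994
```

Run:
```python
from h import *
s=r.sense();print(s['clock'],s['eef_pos'],s['tcp_rot'],s['qpos'],s['contact_force'])
print(mv([615,-182,230],1.28))
```

```text
0.725 [ 353.20704201 -431.57319264  321.16340455] [-3.14146105e+00 -5.66844652e-05  7.04787327e-01] [-8.87648449e-01  1.72624825e-01  1.67157490e+00  5.58977830e-05
  1.29752573e+00 -2.16545423e-02] [ 0.35024886 -0.84782562  0.57588016]
(array([36.11, -2.05,  9.12]), array([-1.000e-02, -1.000e-02, -3.296e+01]))
```

>>> {"fn": "jog_arm", "kwargs": {
  "series": [
    [[6, -0.3, 0, 0, 0, -6, 8.5], [12, -0.7, 0, 0, 0, -12, 8.5], [18, -1, 1, 0, 0, -18, 8.5], [24, -1.3, 3, 0, 0, -24, 8.5], [30, -1.7, 6, 0, 0, -33, 8.5]]
  ]
}}

```text
clock: 1.35
eef_pos: [568.5, -228.2, 263.6]
tcp_rot: [3.14, 0.0, 1.283]
contact_force: [0.7, -1.1, -0.4]
opening: 0.994
```

>>> {"fn": "jog_arm", "kwargs": {
  "series": [
    [[3, 4, 3, 0, 0, 0, 8.5], [3, 4, 3, 0, 0, 0, 8.5]]
  ]
}}

```text
clock: 1.6
eef_pos: [614.7, -210.1, 230.0]
tcp_rot: [-3.137, -0.001, 1.281]
contact_force: [-1.5, -0.2, 0.6]
opening: 0.993
```

Run:
```python
from h import *
s=r.sense();print(s['clock'],s['eef_pos'],s['tcp_rot'],s['qvel'])
im=r.grab_frame('wrist'); cv2.imwrite('pics/w1.png',im[:,:,::-1]); np.save('w1.npy',im)
import pickle; pickle.dump(s,open('w1.pkl','wb'))
C=cam('wrist',s); print(proj(C,[615.5,-182.4,99.5]),proj(C,[615.5,-182.4,0]))
print(mv([615,-182,230],1.28))
```

```text
1.6 [ 614.70730455 -210.12105942  229.97130997] [-3.13679122e+00 -6.43776864e-04  1.28128399e+00] [-0.04455546 -0.06249472  0.01362689 -0.02143414  0.03873185 -0.02269239]
[248.83797054 155.98478312] [251.04352675 142.77738785]
(array([ 2.85, -0.72,  0.16]), array([-0.21, -0.  ,  0.02]))
```

View pics/w1.png

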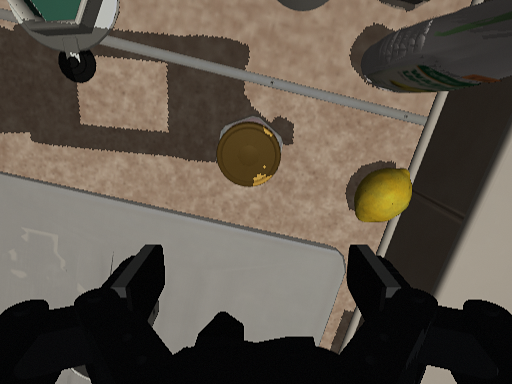

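The lid is at (248,154), against a prediction of (249,156). This view is nearly straight down, so I shift for an oblique view to get the jar's hexagon direction.

>>> {"fn": "jog_arm", "kwargs": {
  "series": [
    [[5, -0.5, 0, 0, 0, 0, 8.5], [11, -0.7, 2, 0, 0, 0, 8.5], [11, -0.7, 2, 0, 0, 0, 8.5]]
  ]
}}

```text
clock: 2.02
eef_pos: [638.0, -102.7, 213.4]
tcp_rot: [-3.14, -0.0, 1.281]
contact_force: [-0.8, -0.5, 0.0]
opening: 0.994
```

Run:
```python
from h import *
s=r.sense();print(s['clock'],s['eef_pos'],s['tcp_rot'],s['qpos'])
im=r.grab_frame('wrist'); cv2.imwrite('pics/w2.png',im[:,:,::-1]); np.save('w2.npy',im)
import pickle; pickle.dump(s,open('w2.pkl','wb'))
C=cam('wrist',s); print(proj(C,[615.5,-182.4,99.5]),proj(C,[615.5,-182.4,0]))
big('w2z',0,im,(180,90,340,330),2.5)
```

```text
2.025 [ 638.02152833 -102.68426712  213.37393682] [-3.14000974e+00 -4.31976030e-04  1.28075071e+00] [-1.62228680e-01  4.02728571e-01  1.60122899e+00  6.93866467e-04
  1.13915012e+00  1.27525825e-01]
[257.65011669 276.18491041] [257.3222136  233.53564724]
```

View pics/w2.png

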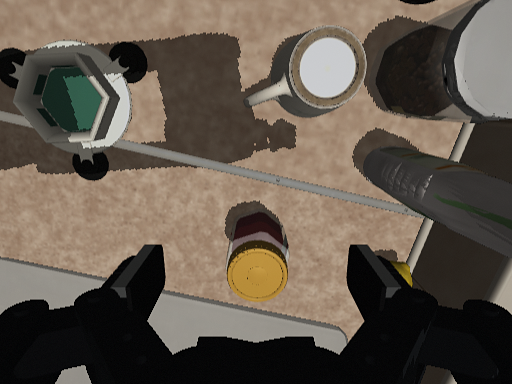

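View pics/w2z.png

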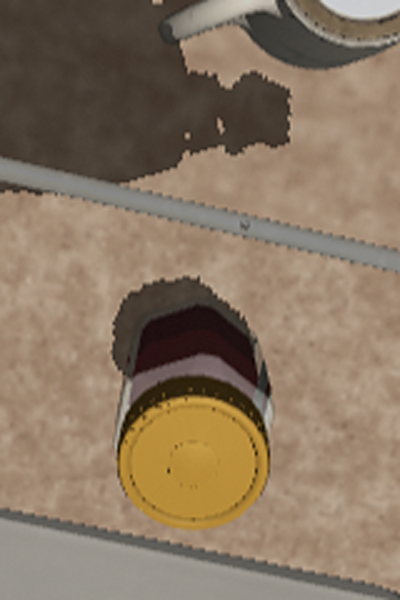

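Run:
```python
from h import *
im=np.load('w2.npy'); f=np.clip(im.astype(float)*2.2,0,255).astype(np.uint8)
big('w2zz',0,f,(222,198,296,258),10)
big('w2h',0,im,(0,30,150,180),5)
t=cv2.imread('pics/top0.png')[:,:,::-1]
```

```text
(no output)
```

View pics/w2zz.png

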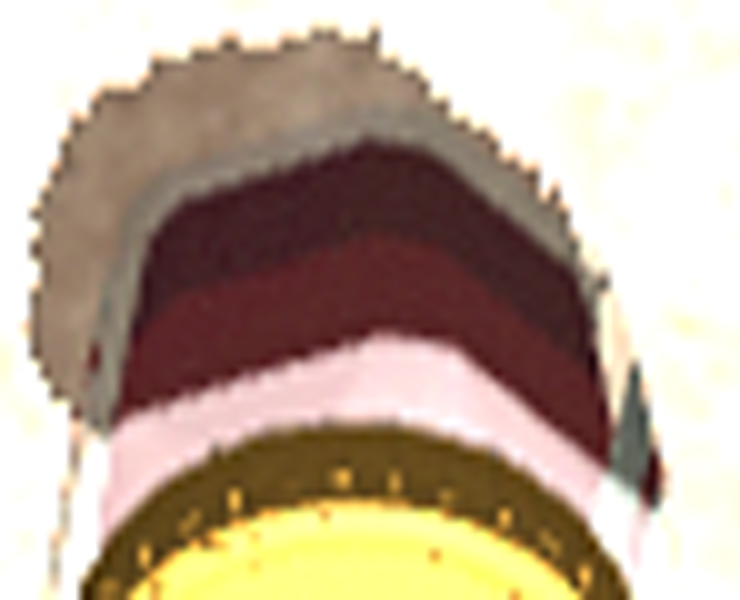

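View pics/w2h.png

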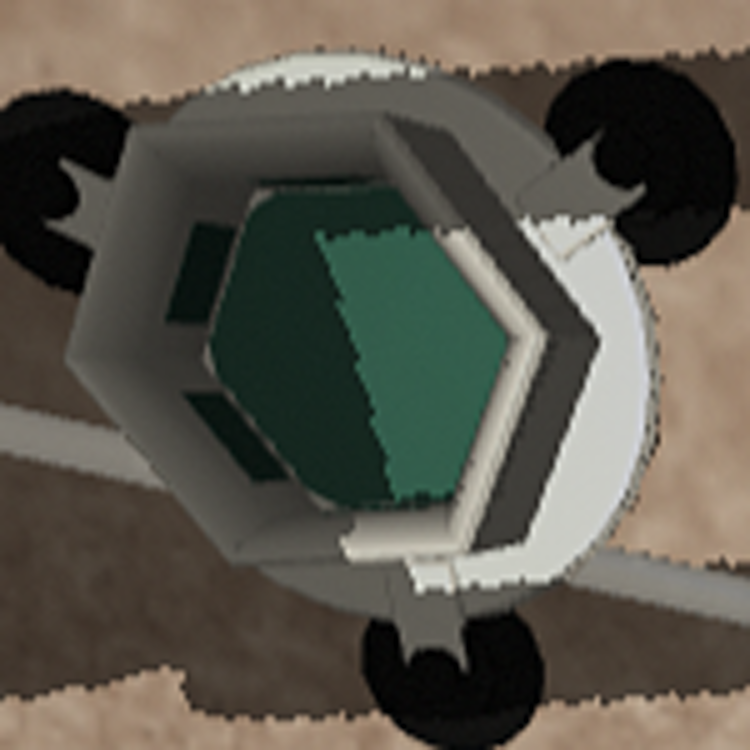

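Run:
```python
from h import *
import pickle
s=pickle.load(open('w2.pkl','rb')); C=cam('wrist',s)
z=lambda p:(p[0]/10+222-.45,p[1]/10+198-.45)
def ang(a,b): d=b-a; return np.degrees(np.arctan2(d[1],d[0]))%60, np.linalg.norm(d)
for zz,L in ((0,[(180,182),(340,125)]),(0,[(440,125),(570,240)]),(3,[(180,205),(350,143)]),(3,[(430,150),(570,260)]),(40,[(125,410),(370,337)]),(40,[(450,345),(600,465)])):
    P=[onz(C,z(p),zz)[:2] for p in L]; print(zz,ang(*P),P)
h=lambda p:(p[0]/5-.4,p[1]/5+30-.4)
H=[onz(C,h(p),33)[:2] for p in [(133,125),(380,113),(545,340),(470,552),(235,562),(70,358)]]
print(np.round(H,1),np.mean(H,0))
for i in range(6): print(ang(H[i],H[(i+1)%6]), np.linalg.norm(H[i]-H[(i+3)%6]))
F=[onz(C,h(p),6)[:2] for p in [(260,185),(505,345),(440,495),(330,508),(207,350)]]; print(np.round(F,1))
F=[onz(C,h(p),6)[:2] for p in [(235,562)]]
# lid centre from w1 & w2
hsv=lambda im:cv2.cvtColor(im,cv2.COLOR_RGB2HSV)
for n in ('w1','w2'):
    im=np.load(n+'.npy'); m=cv2.inRange(hsv(im),(15,120,70 if n=='w1' else 120),(30,255,255)); m[:,330:]=0; m[:,:190]=0
    cs,_=cv2.findContours(m,0,1); c=max(cs,key=cv2.contourArea); e=cv2.fitEllipse(cv2.convexHull(c)); print(n,e)
    Cn=cam('wrist',pickle.load(open(n+'.pkl','rb'))); print(onz(Cn,e[0],99.5))
```

```text
0 (np.float64(4.057171161361322), np.float64(20.798567234891134)) [array([ 601.41701568, -153.85023996]), array([ 622.16346064, -152.3787032 ])]
0 (np.float64(0.6065709934677059), np.float64(21.835886513580228)) [array([ 633.75766215, -155.82485877]), array([ 644.87518818, -174.6186491 ])]
3 (np.float64(4.543804150349602), np.float64(22.023409355037668)) [array([ 601.01008082, -155.66798965]), array([ 622.96427188, -153.92326779])]
3 (np.float64(3.8620470840423096), np.float64(22.192769003128056)) [array([ 631.92950661, -157.51650909]), array([ 644.29521061, -175.94497513])]
40 (np.float64(1.2650418008560824), np.float64(28.37766298916092)) [array([ 593.95787736, -164.29210798]), array([ 622.32862374, -163.66560436])]
40 (np.float64(2.886631913524475), np.float64(22.05777720571866)) [array([ 630.4675078 , -167.06860545]), array([ 642.44440741, -185.59154828])]
[[459.5  72.2]
 [505.9  60.5]
 [519.2  13.2]
 [487.2 -20.8]
 [439.7  -8.8]
 [426.8  37.2]] [473.05332481  25.56973429]
(np.float64(45.91097480159134), np.float64(47.85973384633655)) 97.02252137084658
(np.float64(45.6569122797883), np.float64(49.113543167180524)) 95.88477893197773
(np.float64(46.77642712159425), np.float64(46.72910599170633)) 95.41993331356102
(np.float64(45.80847676468869), np.float64(48.97890857036074)) 97.02252137084658
(np.float64(45.633331273240685), np.float64(47.77641582577246)) 95.88477893197773
(np.float64(46.93764769086507), np.float64(47.87183660555521)) 95.41993331356102
[[462.9  63.1]
 [498.9  18.8]
 [471.8  -6.3]
 [447.2  -1.9]
 [436.7  36.3]]
w1 ((248.3240509033203, 154.44900512695312), (62.76982879638672, 63.657676696777344), 10.748723030090332)
[ 615.46112711 -180.96829946   99.5       ]
w2 ((257.0867919921875, 274.72186279296875), (53.14956283569336, 60.202239990234375), 88.99568176269531)
[ 615.432813   -180.78636951   99.5       ]
```

Run:
```python
from h import *
import pickle
s=pickle.load(open('w2.pkl','rb')); C=cam('wrist',s); T=cam('top')
print('bottle base w2',onz(C,(372,160),0),onz(C,(362,185),0)); C1=cam('wrist',pickle.load(open('w1.pkl','rb')))
print('bottle w1 base',onz(C1,(370,70),0))
print('lemon',onz(C1,(383,195),30), 'top bottle base',onz(T,(326,120),0))
print(mv([473,24-60,215],1.28))
```

```text
bottle base w2 [ 768.44986257 -132.208848      0.        ] [ 751.5799182  -158.25720238    0.        ]
bottle w1 base [ 766.24585087 -142.90628827    0.        ]
lemon [ 744.76927615 -279.09971162   30.        ] top bottle base [ 777.46874282 -137.20720169    0.        ]
(array([  1.82, -17.79,  -0.09]), array([-0.03,  0.02,  0.  ]))
```

The jar hexagon is at about 3° (mod 60) and the well at about 46°. The lid centre is (615.4,-180.9) in both wrist views. The bottle is more than 130 mm away, so it's clear. I take one quick look over the holder to settle a 3 mm disagreement on its centre.

>>> {"fn": "jog_arm", "kwargs": {
  "series": [
    [[0, -6, 0, 0, 0, 0, 8.5], [0.5, -12, 0, 0, 0, 0, 8.5], [1.8, -17.8, 0, 0, 0, 0, 8.5], [1.8, -17.8, 0, 0, 0, 0, 8.5], [1.8, -17.8, 0, 0, 0, 0, 8.5]]
  ]
}}

```text
clock: 2.7
eef_pos: [474.4, -37.9, 215.1]
tcp_rot: [3.139, -0.0, 1.277]
contact_force: [0.4, -0.3, 0.7]
opening: 0.994
```

Run:
```python
from h import *
s=r.sense();print(s['clock'],s['eef_pos'],s['tcp_rot'],s['qpos'])
im=r.grab_frame('wrist'); cv2.imwrite('pics/w3.png',im[:,:,::-1]); np.save('w3.npy',im)
import pickle; pickle.dump(s,open('w3.pkl','wb'))
C=cam('wrist',s); c=proj(C,[473,24,20]); print(c)
x,y=map(int,c); big('w3z',0,im,(x-75,max(0,y-75),x+75,max(0,y-75)+150),4); print(x-75,max(0,y-75))
```

```text
2.7 [474.35327508 -37.88603035 215.08487232] [ 3.13856019e+00 -1.93582846e-04  1.27715366e+00] [-8.25304833e-02  1.35878741e-01  1.96169913e+00 -5.17039044e-04
  1.04100913e+00  2.11373092e-01]
[237.40156135 115.98003872]
162 40
```

View pics/w3z.png

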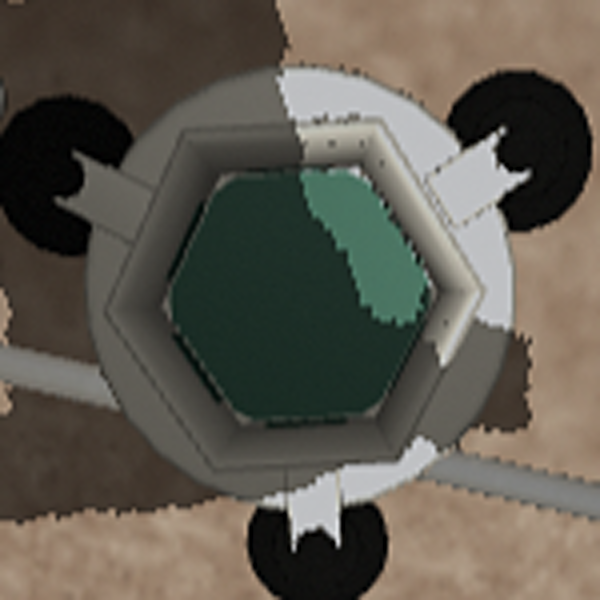

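Run:
```python
from h import *
import pickle
s2=pickle.load(open('w2.pkl','rb')); C2=cam('wrist',s2); C=cam('wrist',pickle.load(open('w3.pkl','rb')))
a=lambda p:(p[0]/4+162-.37,p[1]/4+40-.37)
h=lambda p:(p[0]/5-.4,p[1]/5+30-.4)
Q=[(182,133),(380,122),(484,290),(405,460),(215,470),(105,308)]
Q2=[(133,125),(380,113),(545,340),(470,552),(235,562),(70,358)]
H=np.array([onz(C,a(p),33)[:2] for p in Q]); print(np.round(H,1),H.mean(0))
for i in range(6):
    d=H[(i+1)%6]-H[i]; print(np.degrees(np.arctan2(d[1],d[0]))%60, np.linalg.norm(H[i]-H[(i+3)%6]), tri(C2,h(Q2[i]),C,a(Q[i])))
F=np.array([onz(C,a(p),6)[:2] for p in [(222,170),(365,168),(434,290),(378,415),(240,420),(165,302)]]); print(np.round(F,1),F.mean(0))
T=cam('top')
b=lambda p:(p[0]/3+150-.33,p[1]/3+100-.33)
H=np.array([onz(T,b(p),6)[:2] for p in [(366,358),(398,383),(388,430),(347,446),(311,415),(322,370)]]);print('top floor',H.mean(0))
print(mv([615.4,-180.9,150],1.28))
```

```text
[[457.9  71.7]
 [505.   60.1]
 [518.7  14.6]
 [487.4 -21. ]
 [438.9  -9.1]
 [425.5  38.1]] [472.24036601  25.75181837]
46.17015158038419 97.28133204089458 (array([457.85084493,  72.4974228 ,  30.56793293]), np.float64(0.9927706425634926))
46.779197728514916 95.70907082647743 (array([505.15472914,  60.59405258,  31.59915748]), np.float64(0.6944724723156913))
48.65677957905129 96.09416058564885 (array([518.64261116,  13.99343144,  31.27069801]), np.float64(1.1091961201016833))
46.196827918794924 97.28133204089458 (array([487.42241232, -20.88657198,  33.48964062]), np.float64(0.06871294294131122))
45.76446559626774 95.70907082647743 (array([438.77470577,  -8.96601285,  31.82591647]), np.float64(0.5262177196077301))
46.03444407151084 96.09416058564885 (array([424.86750401,  38.0134835 ,  30.1556462 ]), np.float64(0.41556813289799494))
[[462.1  63.4]
 [498.8  52.9]
 [507.7  17.3]
 [483.2 -10.8]
 [445.6  -0.9]
 [436.2  35.6]] [472.24924277  26.23819258]
top floor [474.6888156   22.01981221]
(array([-9.62, 17.58,  6.53]), array([ 0.15, -0.01, -0.17]))
```

The wrist views put the well at (472.5,25.8) with rim height about 31.5, against the stated 33. The hexagon is at 46.3° and the lid top at 99.5. Now the grasp: TCP over the lid, then down to z≈71, with the tips just above the shoulder.

>>> {"fn": "jog_arm", "kwargs": {
  "series": [
    [[-3, 5.5, 0, 0, 0, 0, 8.5], [-6, 11, 0, 0, 0, 0, 8.5], [-9, 16.5, 2, 0, 0, 0, 8.5], [-9.6, 17.6, 6, 0.1, 0, 0, 8.5], [-9.6, 17.6, 6.5, 0.1, 0, 0, 8.5]]
  ]
}}

```text
clock: 3.38
eef_pos: [613.6, -180.9, 145.3]
tcp_rot: [-3.135, 0.0, 1.276]
contact_force: [-0.3, -0.6, 1.5]
opening: 0.992
```

Run:
```python
from h import *
s=r.sense();print(s['clock'],s['eef_pos'],s['tcp_rot'],s['contact_force'])
im=r.grab_frame('wrist'); cv2.imwrite('pics/w4.png',im[:,:,::-1])
print(proj(cam('wrist',s),[615.4,-180.9,99.5]))
print(mv([615.4,-180.9,71],1.28))
```

```text
3.375 [ 613.57755076 -180.91233086  145.30596399] [-3.13480164e+00  2.44069670e-04  1.27602901e+00] [-0.32802092 -0.59670896  1.48270336]
[259.54098013 217.23617289]
(array([-0.02,  0.25,  7.54]), array([-0.33,  0.  , -0.18]))
```

View pics/w4.png

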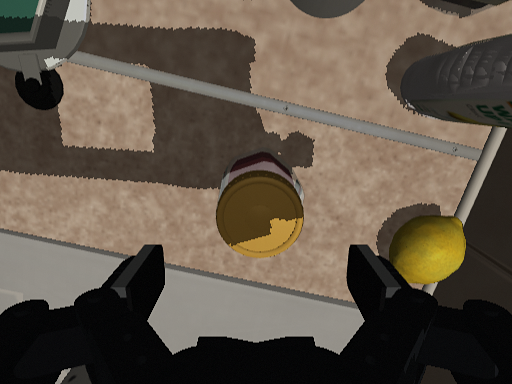

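The lid is at (260,214), between the fingers and within 1 mm of the prediction. Descending.

>>> {"fn": "jog_arm", "kwargs": {
  "series": [
    [[0, 0.1, 3, -0.1, 0, 0, 8.5], [0, 0.1, 5.5, -0.1, 0, 0, 8.5], [0, 0.1, 7, -0.1, 0, 0, 8.5], [0, 0.1, 7.5, -0.1, 0, 0, 8.5], [0, 0.1, 7.5, -0.1, 0, 0, 8.5]]
  ]
}}

```text
clock: 4.05
eef_pos: [615.7, -179.5, 74.6]
tcp_rot: [3.141, -0.0, 1.278]
contact_force: [0.3, -0.0, -0.1]
opening: 0.996
```

Run:
```python
from h import *
s=r.sense();print(s['clock'],s['eef_pos'],s['tcp_rot'],s['contact_force'],s['qpos'])
im=r.grab_frame('wrist'); cv2.imwrite('pics/w5.png',im[:,:,::-1])
im=r.grab_frame('scene'); big('s5',0,im,(270,60,470,260),3)
```

```text
4.05 [ 615.67812157 -179.54150258   74.55062948] [ 3.14072177e+00 -2.29422920e-05  1.27845604e+00] [ 0.25343924 -0.04410267 -0.08637369] [-2.86095553e-01  5.51844588e-01  1.71116923e+00  2.27531010e-05
  8.77707827e-01  6.23021006e-03]
```

View pics/w5.png

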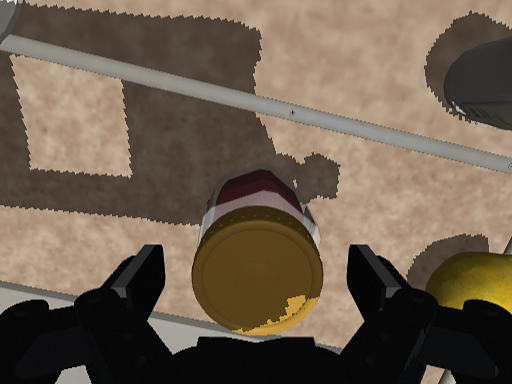

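View pics/s5.png

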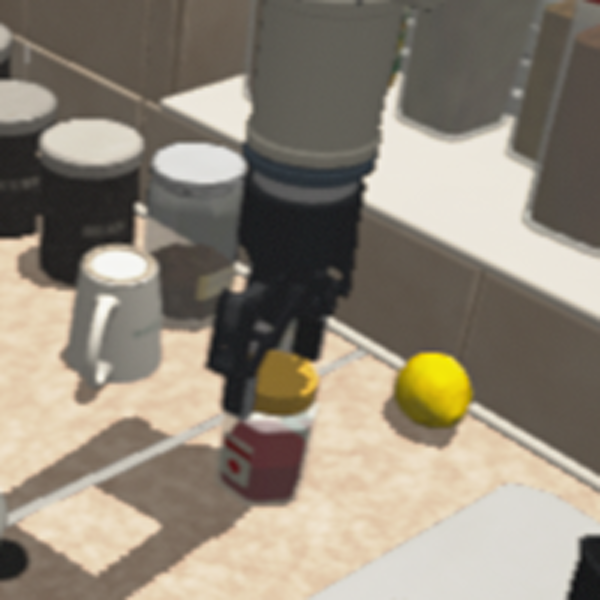

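The lid is centred between the fingers, about 1 mm off in tool x. I lower 3.5 mm, correct and close at 70 N.

>>> {"fn": "jog_arm", "kwargs": {
  "series": [
    [[-0.1, 0, 0.35, 0, 0, 0, 8.5], [-0.1, 0, 0.35, 0, 0, 0, 6], [-0.1, 0, 0.35, 0, 0, 0, 5], [-0.1, 0, 0.35, 0, 0, 0, 4.5], [-0.1, 0, 0.35, 0, 0, 0, 4.5]]
  ],
  "newtons": 70
}}

```text
clock: 4.78
eef_pos: [615.8, -180.8, 70.9]
tcp_rot: [3.14, 0.0, 1.278]
contact_force: [1.5, -0.9, 6.1]
opening: 0.663
```

Run:
```python
from h import *
s=r.sense();print(s['clock'],s['eef_pos'],s['tcp_rot'],s['contact_force'],s['wrist_torque'],s['opening']*85)
im=r.grab_frame('wrist'); cv2.imwrite('pics/w6.png',im[:,:,::-1])
```

```text
4.775 [ 615.79013189 -180.79462415   70.92320882] [3.13980374e+00 1.11883042e-05 1.27821752e+00] [ 1.53796326 -0.92412566  6.10448361] [-0.05439    -0.07564717 -0.01942843] 56.34346660979039
```

View pics/w6.png

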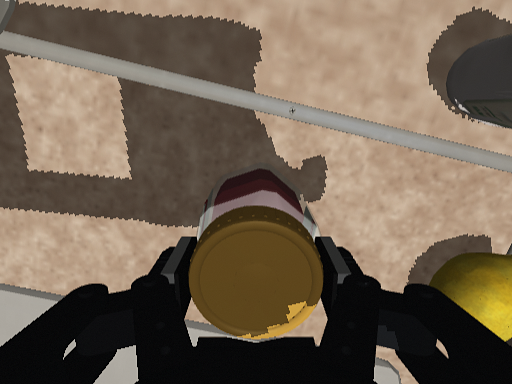

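The jaws stopped on the lid at about 57 mm. Now a lift test.

>>> {"fn": "jog_arm", "kwargs": {
  "series": [
    [[0, 0, 0, 0, 0, 0, 4.5], [0, 0, -1, 0, 0, 0, 4.5], [0, 0, -3.5, 0, 0, 0, 4.5], [0, 0, -7, 0, 0, 0, 4.5], [0, 0, -7, 0, 0, 0, 4.5]]
  ]
}}

```text
clock: 5.45
eef_pos: [616.2, -180.8, 142.6]
tcp_rot: [3.138, -0.0, 1.278]
contact_force: [0.5, -0.1, -3.6]
opening: 0.66
```

Run:
```python
from h import *
s=r.sense();print(s['clock'],s['eef_pos'],s['tcp_rot'],s['contact_force'],s['wrist_torque'],s['opening']*85)
im=r.grab_frame('wrist'); cv2.imwrite('pics/w7.png',im[:,:,::-1])
im=r.grab_frame('scene'); big('s7',0,im,(270,60,470,260),3)
print(mv([472.5,25.8,146],1.278-np.radians(16.5)))
```

```text
5.45 [ 616.22998328 -180.84821023  142.63729798] [ 3.13777542e+00 -7.13007468e-05  1.27828017e+00] [ 0.53326487 -0.13465582 -3.56864403] [0.00065342 0.02984922 0.03081725] 56.12244475951142
(array([ 15.64, -19.52,  -0.62]), array([-6.000e-02,  1.000e-02,  1.652e+01]))
```

View pics/w7.png

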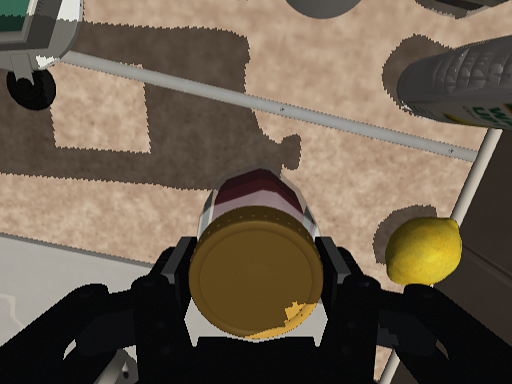

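View pics/s7.png

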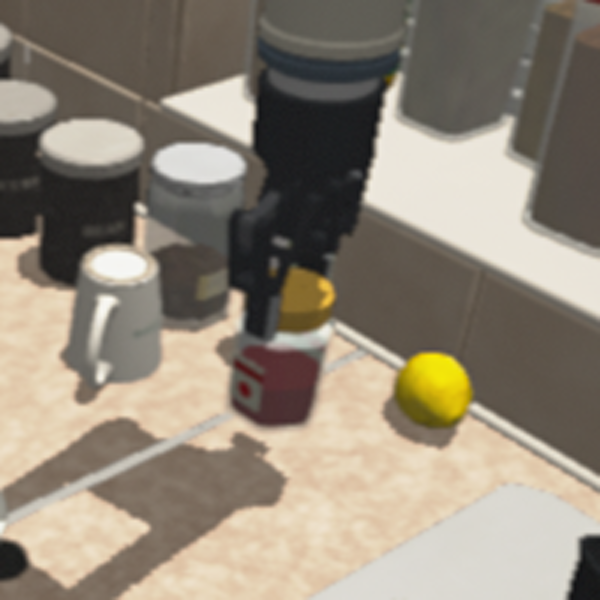

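The jar is lifted, and it looks the same relative to the gripper as before. I re-measure its hexagon direction from this closer view.

Run:
```python
from h import *
im=cv2.imread('pics/w7.png')[:,:,::-1]; f=np.clip(im.astype(float)*2,0,255).astype(np.uint8)
big('w7z',0,f,(190,155,330,255),5.5)
```

```text
(no output)
```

View pics/w7z.png

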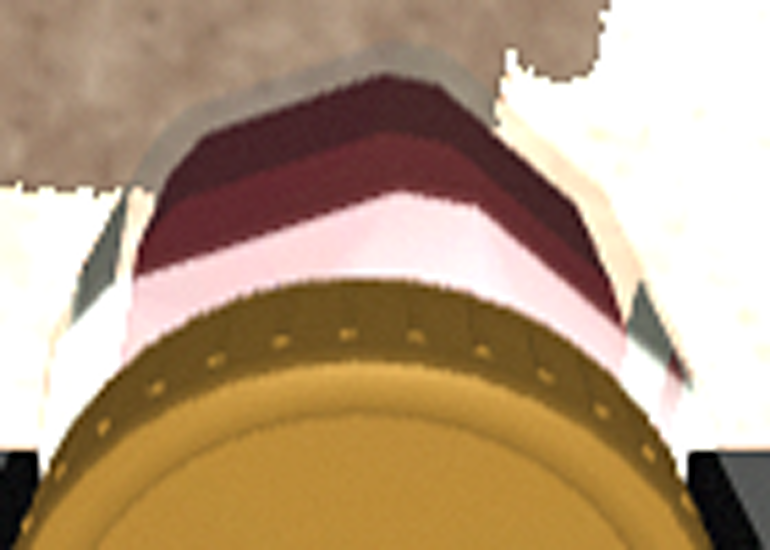

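Run:
```python
from h import *
s=r.sense(); s=dict(s); s['eef_pos']=[616.2,-180.85,142.6]; s['tcp_rot']=[3.1378,0,1.2783]
C=cam('wrist',s); z=lambda p:(p[0]/5.5+190-.4,p[1]/5.5+155-.4)
for zz,L in ((71.5,[(205,105),(360,45)]),(71.5,[(435,47),(600,200)]),(75,[(205,135),(365,75)]),(75,[(440,85),(578,208)]),(108,[(135,275),(390,193)]),(108,[(485,208),(620,325)])):
    P=[onz(C,z(p),zz)[:2] for p in L]; d=P[1]-P[0]; print(zz,np.degrees(np.arctan2(d[1],d[0]))%60,np.linalg.norm(d), np.round(P,1))
```

```text
71.5 4.606405181872019 21.245019113388754 [[ 603.5 -152.3]
 [ 624.7 -150.6]]
71.5 0.3849245342550702 29.537230646795923 [[ 633.7 -153.5]
 [ 648.6 -179. ]]
75 4.092737840568732 21.59691350147558 [[ 602.8 -155.3]
 [ 624.4 -153.8]]
75 1.3440482433570224 23.970936675808794 [[ 633.  -157.7]
 [ 645.4 -178.2]]
108 1.6721689922092071 29.218697165031397 [[ 595.8 -161.4]
 [ 625.  -160.5]]
108 1.7367034132970431 20.1715525088194 [[ 634.3 -165.1]
 [ 644.9 -182.2]]
```

Mean jar direction is about 2.5°, so it turns 16° clockwise to match the well. Carrying to above the holder.

>>> {"fn": "jog_arm", "kwargs": {
  "series": [
    [[1.5, -2, 0, 0, 0, 2, 4.5], [5, -6.3, -0.5, 0, 0, 5, 4.5], [8.7, -10.9, -1, 0, 0, 9, 4.5], [12.4, -15.5, -1, 0, 0, 13, 4.5], [14.9, -18.6, -1, 0, 0, 16, 4.5]]
  ]
}}

```text
clock: 6.18
eef_pos: [476.6, 17.4, 148.6]
tcp_rot: [-3.138, 0.002, 0.998]
contact_force: [0.5, 1.3, -3.3]
opening: 0.661
```

>>> {"fn": "jog_arm", "kwargs": {
  "series": [
    [[0.4, -1.1, 0, 0, 0, 0, 4.5], [0.4, -1.1, 0, 0, 0, 0, 4.5], [0.4, -1.1, 0, 0, 0, 0, 4.5]]
  ]
}}

```text
clock: 6.55
eef_pos: [473.4, 24.4, 149.9]
tcp_rot: [3.141, 0.0, 0.999]
contact_force: [0.6, -0.2, -3.9]
opening: 0.664
```

Run:
```python
from h import *
s=r.sense();print(s['clock'],s['eef_pos'],s['tcp_rot'],s['contact_force'],s['wrist_torque'],s['qpos'])
im=r.grab_frame('wrist'); cv2.imwrite('pics/w8.png',im[:,:,::-1])
im=r.grab_frame('scene'); big('s8',0,im,(150,90,350,270),3.5)
print(mv([472.5,25.8,80],1.278-np.radians(16)))
```

```text
6.55 [473.40131454  24.4358743  149.93816973] [3.14144049e+00 2.25557609e-04 9.99020607e-01] [ 0.645439   -0.15135719 -3.90584144] [-0.04491743  0.00128636 -0.01299872] [ 4.86041861e-02  2.22849431e-01  2.02539901e+00 -3.49071850e-04
  8.93351557e-01  6.20598689e-01]
(array([ 0.08, -0.16,  7.  ]), array([ 0.01,  0.01, -0.03]))
```

View pics/w8.png

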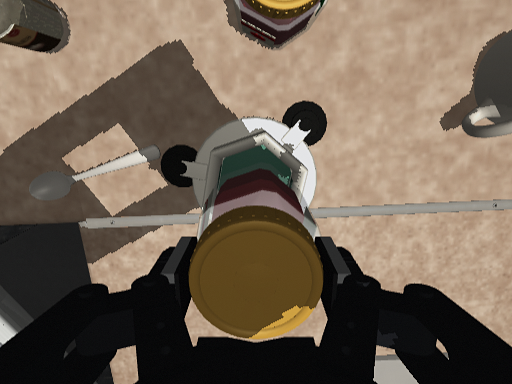

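View pics/s8.png

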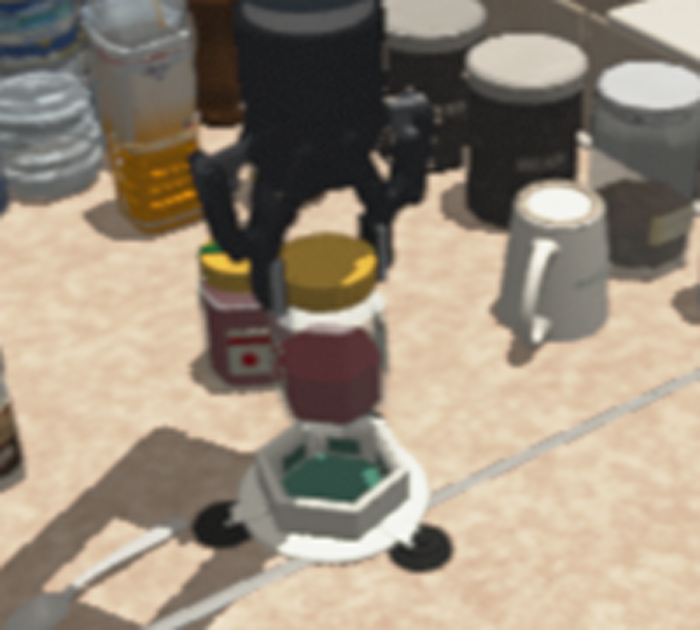

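Alignment looks good: the hexagon edges are parallel to the well, and the spoon, feet and other jar are all clear. Lowering to just above the rim, then in slowly while watching the force.

>>> {"fn": "jog_arm", "kwargs": {
  "series": [
    [[0.1, -0.15, 2, 0, 0, 0, 4.5], [0.1, -0.15, 3.5, 0, 0, 0, 4.5], [0.1, -0.15, 4.5, 0, 0, 0, 4.5], [0.1, -0.15, 5, 0, 0, 0, 4.5], [0.1, -0.15, 5, 0, 0, 0, 4.5]]
  ]
}}

```text
clock: 7.28
eef_pos: [472.0, 26.7, 100.0]
tcp_rot: [-3.141, 0.0, 0.999]
contact_force: [0.8, 0.6, -3.7]
opening: 0.666
```

Run:
```python
from h import *
s=r.sense();print(s['clock'],s['eef_pos'],s['tcp_rot'],s['contact_force'],s['wrist_torque'])
im=r.grab_frame('wrist'); cv2.imwrite('pics/w9.png',im[:,:,::-1])
print(mv([472.5,25.8,80],1.278-np.radians(16)))
```

```text
7.275 [472.00506328  26.69061505 100.02735451] [-3.14120684e+00  2.90362714e-04  9.98951011e-01] [ 0.75455325  0.60876626 -3.69638995] [ 0.03741295 -0.0133582   0.0041454 ]
(array([-0.07,  0.07,  2.04]), array([ 0.01, -0.01,  0.02]))
```

View pics/w9.png

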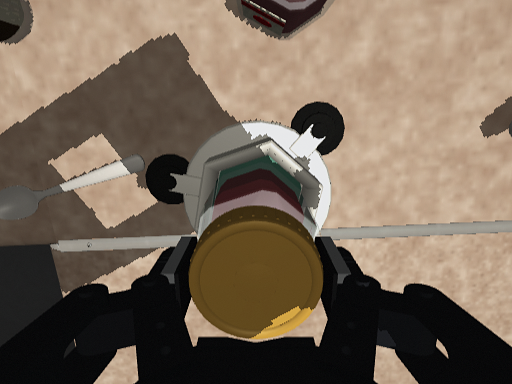

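The jar is about 4 mm inside the rim with no contact force. Continuing.

>>> {"fn": "jog_arm", "kwargs": {
  "series": [
    [[-0.05, 0.05, 0.5, 0, 0, 0, 4.5], [-0.05, 0.05, 1, 0, 0, 0, 4.5], [-0.05, 0.05, 1.4, 0, 0, 0, 4.5], [-0.05, 0.05, 1.4, 0, 0, 0, 4.5]]
  ]
}}

```text
clock: 7.82
eef_pos: [471.9, 26.1, 85.9]
tcp_rot: [-3.141, 0.0, 0.999]
contact_force: [0.6, 1.1, -4.1]
opening: 0.662
```

>>> {"fn": "jog_arm", "kwargs": {
  "series": [
    [[0, 0, 0.3, 0, 0, 0, 4.5], [0, 0, 0.6, 0, 0, 0, 4.5], [0, 0, 0.6, 0, 0, 0, 4.5]]
  ]
}}

```text
clock: 8.2
eef_pos: [472.0, 26.1, 80.0]
tcp_rot: [-3.141, 0.0, 0.999]
contact_force: [-0.1, 0.0, -3.4]
opening: 0.664
```

Run:
```python
from h import *
s=r.sense();print(s['clock'],s['eef_pos'],s['tcp_rot'],s['contact_force'],s['wrist_torque'])
```

```text
8.2 [471.99020918  26.05126195  79.97876042] [-3.14120201e+00  2.83506352e-04  9.99021267e-01] [-0.07473172  0.04051773 -3.39262327] [ 0.00295427  0.02845324 -0.04269712]
```

>>> {"fn": "jog_arm", "kwargs": {
  "series": [
    [[0, 0, 0.2, 0, 0, 0, 4.5], [0, 0, 0.3, 0, 0, 0, 4.5], [0, 0, 0.3, 0, 0, 0, 4.5]]
  ]
}}

```text
clock: 8.57
eef_pos: [472.2, 26.1, 77.2]
tcp_rot: [-3.142, 0.0, 0.999]
contact_force: [-1.0, 0.4, -4.6]
opening: 0.66
```

>>> {"fn": "jog_arm", "kwargs": {
  "series": [
    [[0, 0, 0.05, 0, 0, 0, 4.5], [0, 0, 0.05, 0, 0, 0, 4.5]]
  ]
}}

```text
clock: 8.82
eef_pos: [472.3, 26.0, 77.0]
tcp_rot: [3.141, -0.0, 0.999]
contact_force: [-0.0, -1.1, 0.6]
opening: 0.663
```

Seating contact comes at z=77.0, exactly where floor contact was expected. I press slightly.

>>> {"fn": "jog_arm", "kwargs": {
  "series": [
    [[0, 0, 0.05, 0, 0, 0, 4.5], [0, 0, 0.05, 0, 0, 0, 4.5]]
  ]
}}

```text
clock: 9.07
eef_pos: [472.4, 25.9, 76.9]
tcp_rot: [3.141, -0.0, 0.999]
contact_force: [-2.5, -1.8, 8.8]
opening: 0.664
```

Run:
```python
from h import *
s=r.sense();print(s['clock'],s['eef_pos'],s['tcp_rot'],s['contact_force'],s['wrist_torque'],s['qpos'])
im=r.grab_frame('scene'); big('s10',0,im,(170,100,320,270),3.5)
im=r.grab_frame('wrist'); cv2.imwrite('pics/w10.png',im[:,:,::-1])
```

```text
9.075 [472.40751873  25.94578105  76.8538047 ] [ 3.14114060e+00 -1.02602593e-04  9.99030776e-01] [-2.48973113 -1.79900321  8.7642807 ] [-0.21601153  0.61078971 -0.02718905] [ 5.18277616e-02  3.41629853e-01  2.07827696e+00 -2.73635871e-04
  7.21258971e-01  6.23798791e-01]
```

View pics/s10.png

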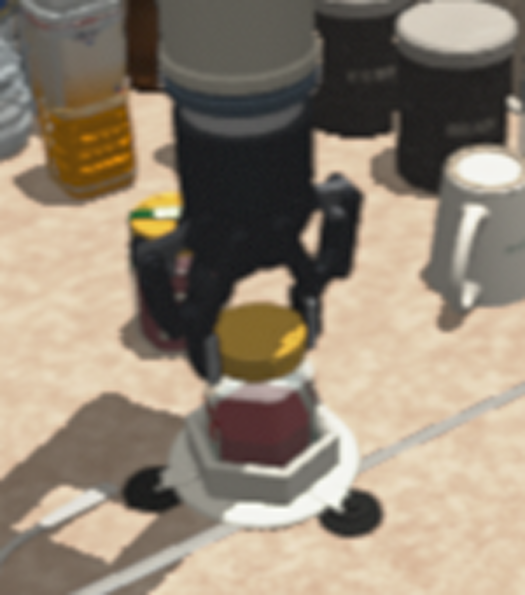

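View pics/w10.png

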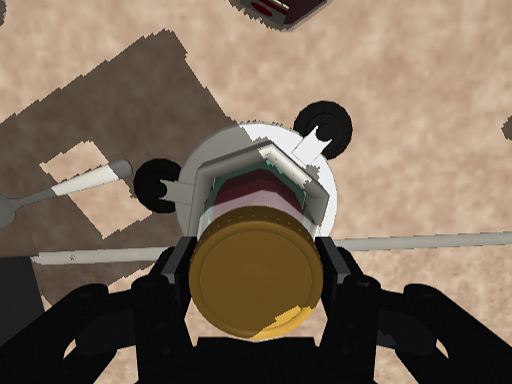

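The jar is home: underside at z≈6.0, upright, 9 N seating force. I start the anticlockwise twist, which is negative about tool z.

>>> {"fn": "jog_arm", "kwargs": {
  "series": [
    [[0, 0, 0, 0, 0, -4, 4.5], [0, 0, 0, 0, 0, -8, 4.5], [0, 0, 0, 0, 0, -12, 4.5], [0, 0, 0, 0, 0, -16, 4.5], [0, 0, 0, 0, 0, -16, 4.5]]
  ],
  "newtons": 80
}}

```text
clock: 9.8
eef_pos: [472.8, 26.5, 77.0]
tcp_rot: [3.141, -0.001, 1.278]
contact_force: [-2.7, 3.2, 10.1]
opening: 0.661
```

Run:
```python
from h import *
s=r.sense();print(s['clock'],s['eef_pos'],s['tcp_rot'],s['contact_force'],s['wrist_torque'],s['qpos'])
im=r.grab_frame('wrist'); cv2.imwrite('pics/w11.png',im[:,:,::-1])
```

```text
9.8 [472.82855584  26.48360603  77.04764461] [ 3.14066020e+00 -1.12782336e-03  1.27843678e+00] [-2.71112788  3.23113746 10.08159197] [ 0.43269902  0.54554328 -0.05065068] [5.22448923e-02 3.41486484e-01 2.07783246e+00 1.13082632e-03
 7.21015388e-01 3.43756026e-01]
```

View pics/w11.png

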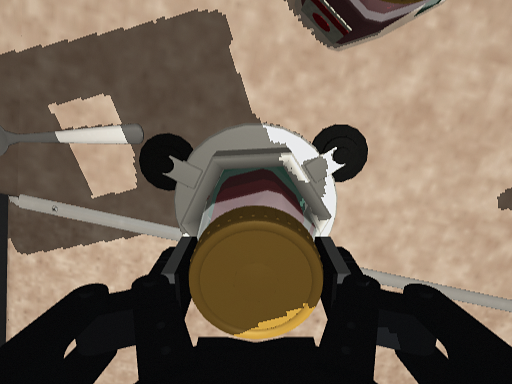

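The jar is still turning with the lid inside the well's play, with torque about 0. Continuing until it braces.

>>> {"fn": "jog_arm", "kwargs": {
  "series": [
    [[0, 0, 0, 0, 0, -4, 4.5], [0, 0, 0, 0, 0, -8, 4.5], [0, 0, 0, 0, 0, -8, 4.5]]
  ]
}}

```text
clock: 10.22
eef_pos: [472.8, 26.6, 77.3]
tcp_rot: [3.141, -0.001, 1.418]
contact_force: [-2.8, 2.9, 14.3]
opening: 0.66
```

Run:
```python
from h import *
s=r.sense();print(s['clock'],s['eef_pos'],s['tcp_rot'],s['contact_force'],s['wrist_torque'])
im=r.grab_frame('wrist'); cv2.imwrite('pics/w12.png',im[:,:,::-1])
f=np.clip(im.astype(float)*2,0,255).astype(np.uint8); big('w12z',0,f,(170,110,350,230),4)
```

```text
10.225 [472.78101238  26.58628259  77.26480296] [ 3.14060620e+00 -1.10288711e-03  1.41803305e+00] [-2.84163314  2.89024269 14.27861962] [ 0.60886529  0.84376307 -0.01363022]
```

View pics/w12z.png

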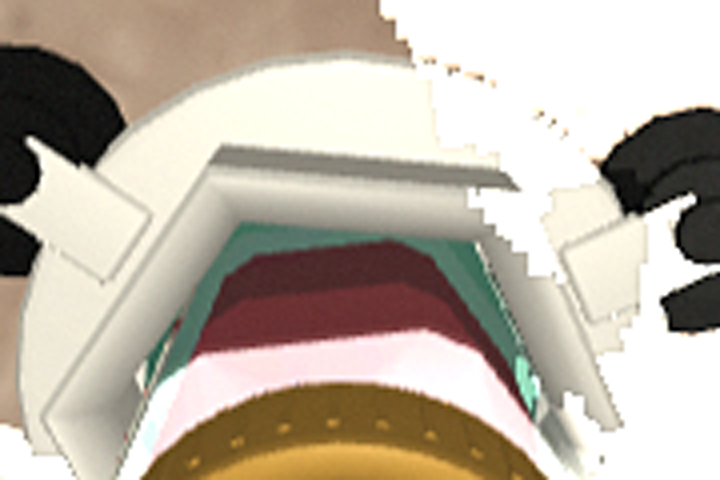

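```bash
cat > jy.py <<'E'
from h import *
def yaws(s,sets,org,k):
    C=cam('wrist',s); 
    for zz,a,b in sets:
        P=[onz(C,(p[0]/k+org[0]-.4,p[1]/k+org[1]-.4),zz)[:2] for p in (a,b)]; d=P[1]-P[0]; print(zz,np.degrees(np.arctan2(d[1],d[0]))%60,np.linalg.norm(d))
E
python3 - <<'E'
from jy import *
s=dict(r.sense())
yaws(s,[(9,(262,255),(392,241)),(9,(435,258),(525,408)),(43,(195,353),(425,328)),(33,(222,165),(470,190)),(33,(45,415),(210,175))],(170,110),4)
im=cv2.imread('pics/w11.png')[:,:,::-1];f=np.clip(im.astype(float)*2,0,255).astype(np.uint8); big('w11z',0,f,(170,110,350,230),4)
E
```

```text
9 57.4889689156504 22.62191292935638
9 52.51169082787361 32.15969892257928
43 57.67731697193686 34.31293789959567
33 45.45370613547106 37.59941298580647
33 45.65529488154641 47.10552757876038
```

View pics/w11z.png

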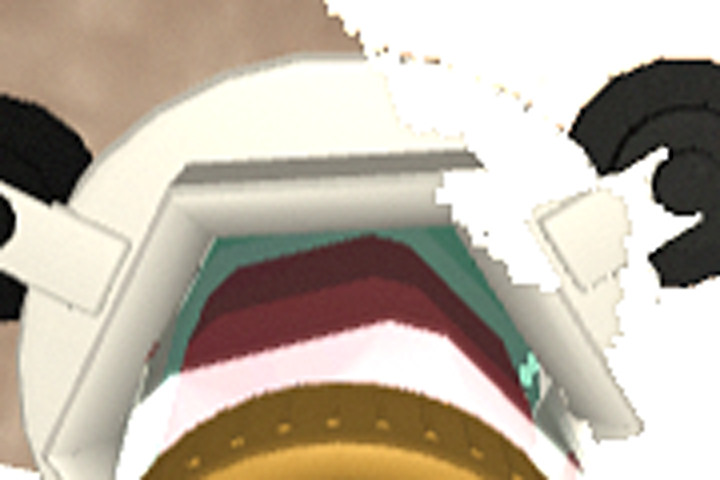

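The jar is braced at about 10° in the well (55–57° against 45.6°), and the lid has turned about 14° relative to it. The rim dots show no slip in the grip. I continue, easing up with the thread.

>>> {"fn": "jog_arm", "kwargs": {
  "series": [
    [[0, 0, -0.02, 0, 0, -4, 4.5], [0, 0, -0.04, 0, 0, -8, 4.5], [0, 0, -0.06, 0, 0, -12, 4.5], [0, 0, -0.06, 0, 0, -12, 4.5]]
  ]
}}

```text
clock: 10.78
eef_pos: [472.6, 26.5, 77.7]
tcp_rot: [3.141, -0.001, 1.628]
contact_force: [-2.9, 2.8, 11.8]
opening: 0.661
```

>>> {"fn": "jog_arm", "kwargs": {
  "series": [
    [[0, 0, -0.02, 0, 0, -4, 4.5], [0, 0, -0.04, 0, 0, -8, 4.5], [0, 0, -0.06, 0, 0, -12, 4.5], [0, 0, -0.06, 0, 0, -12, 4.5]]
  ]
}}

```text
clock: 11.28
eef_pos: [472.8, 26.2, 78.1]
tcp_rot: [3.14, 0.0, 1.838]
contact_force: [-0.4, 0.5, 7.2]
opening: 0.661
```

Run:
```python
from h import *
s=r.sense();print(s['clock'],s['eef_pos'],s['tcp_rot'],s['contact_force'],s['wrist_torque'])
im=r.grab_frame('wrist'); cv2.imwrite('pics/w13.png',im[:,:,::-1])
f=np.clip(im.astype(float)*2,0,255).astype(np.uint8); big('w13z',0,f,(170,110,350,230),4)
```

```text
11.275 [472.84480939  26.24032004  78.13187865] [3.14024320e+00 1.35571316e-04 1.83781756e+00] [-0.39785609  0.46464289  7.24525046] [0.08149241 0.37918106 0.15107271]
```

View pics/w13z.png

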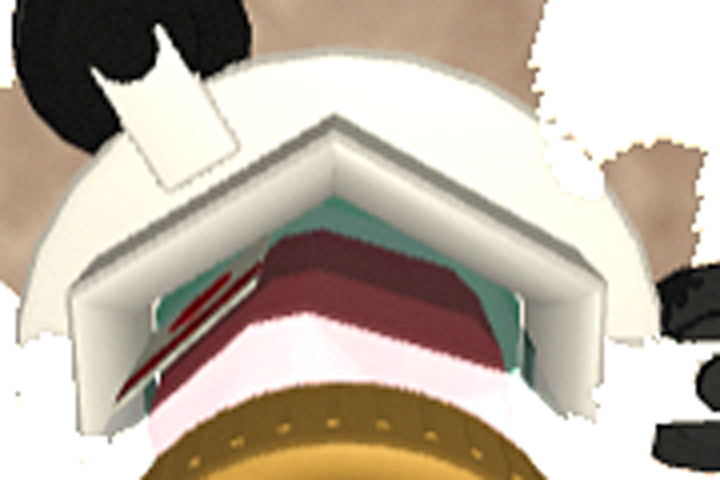

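Run:
```python
from jy import *
s=dict(r.sense())
yaws(s,[(9,(322,230),(455,268)),(43,(305,312),(505,372)),(33,(340,130),(600,278)),(33,(78,285),(335,130))],(170,110),4)
```

```text
9 59.07119709882952 24.119817295876572
43 57.98342764373462 31.32062477233487
33 45.78706115260196 46.27165369156553
33 46.15622535233352 46.52383110799794
```

The lid is now about 37–44° from the jar's x axis (50° needed). Going on in small steps.

>>> {"fn": "jog_arm", "kwargs": {
  "series": [
    [[0, 0, -0.02, 0, 0, -4, 4.5], [0, 0, -0.03, 0, 0, -8, 4.5], [0, 0, -0.03, 0, 0, -8, 4.5]]
  ]
}}

```text
clock: 11.7
eef_pos: [473.0, 26.3, 78.5]
tcp_rot: [3.14, 0.0, 1.977]
contact_force: [-1.6, 1.0, 8.4]
opening: 0.661
```

Run:
```python
from h import *
s=r.sense();print(s['clock'],s['eef_pos'],s['tcp_rot'],s['contact_force'],s['wrist_torque'])
```

```text
11.7 [472.95144532  26.31008117  78.49741479] [3.13999601e+00 2.53470973e-04 1.97727275e+00] [-1.62607927  1.04214296  8.4221579 ] [0.11442405 0.34110884 0.12065461]
```

>>> {"fn": "jog_arm", "kwargs": {
  "series": [
    [[0, 0, 0, 0, 0, -4, 4.5], [0, 0, 0, 0, 0, -4, 4.5]]
  ]
}}

```text
clock: 11.95
eef_pos: [472.9, 26.3, 78.5]
tcp_rot: [3.14, 0.0, 2.047]
contact_force: [-1.7, 1.1, 8.6]
opening: 0.658
```

Run:
```python
from h import *
s=r.sense();print(s['clock'],s['eef_pos'],s['tcp_rot'],s['contact_force'],s['wrist_torque'])
im=r.grab_frame('wrist'); cv2.imwrite('pics/w14.png',im[:,:,::-1])
f=np.clip(im.astype(float)*2,0,255).astype(np.uint8); big('w14z',0,f,(170,110,350,230),4)
```

```text
11.95 [472.8819057   26.29975072  78.5435219 ] [3.14014492e+00 3.44440219e-04 2.04707085e+00] [-1.65036515  1.09468734  8.64534723] [0.1100332  0.44155175 0.06723058]
```

View pics/w14z.png

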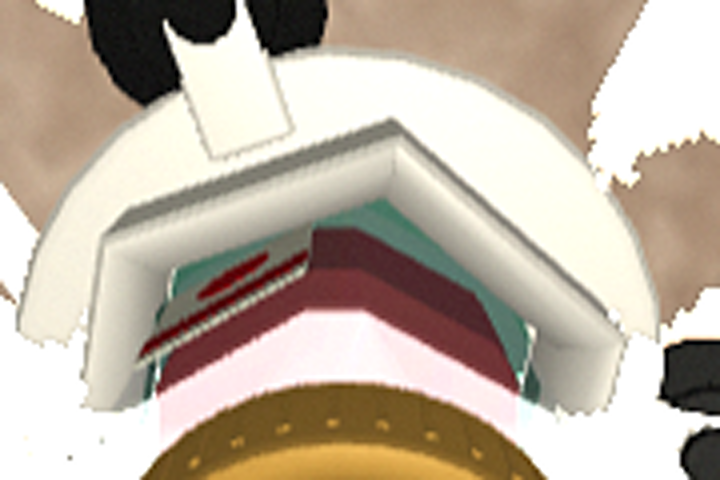

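The z rise has stopped and torque has fallen, so the lid is about 49–55° round. Four degrees more for margin, then a gentle 2 mm lift test.

>>> {"fn": "jog_arm", "kwargs": {
  "series": [
    [[0, 0, 0, 0, 0, -4, 4.5], [0, 0, -0.05, 0, 0, -4, 4.5], [0, 0, -0.1, 0, 0, -4, 4.5], [0, 0, -0.1, 0, 0, -4, 4.5]]
  ]
}}

```text
clock: 12.5
eef_pos: [472.2, 26.1, 78.7]
tcp_rot: [-3.142, 0.0, 2.116]
contact_force: [-0.4, -0.7, -0.3]
opening: 0.657
```

Run:
```python
from h import *
s=r.sense();print(s['clock'],s['eef_pos'],s['tcp_rot'],s['contact_force'],s['wrist_torque'])
```

```text
12.5 [472.17820618  26.06735195  78.67096486] [-3.14158422e+00  2.34568986e-05  2.11574413e+00] [-0.43297241 -0.66108299 -0.30062451] [-0.02670575 -0.03955873 -0.01190715]
```

>>> {"fn": "jog_arm", "kwargs": {
  "series": [
    [[0, 0, -0.1, 0, 0, 0, 4.5], [0, 0, -0.1, 0, 0, 0, 4.5]]
  ]
}}

```text
clock: 12.75
eef_pos: [472.2, 26.1, 79.7]
tcp_rot: [3.142, -0.0, 2.116]
contact_force: [0.1, 0.4, -0.4]
opening: 0.661
```

Run:
```python
from h import *
s=r.sense();print(s['clock'],s['eef_pos'],s['tcp_rot'],s['contact_force'],s['wrist_torque'])
im=r.grab_frame('wrist'); cv2.imwrite('pics/w15.png',im[:,:,::-1])
f=np.clip(im.astype(float)*2,0,255).astype(np.uint8); big('w15z',0,f,(170,110,350,230),4)
```

```text
12.75 [472.18752485  26.08897241  79.74410182] [ 3.14157452e+00 -1.23036881e-05  2.11598190e+00] [ 0.13591319  0.40573569 -0.38245893] [ 0.0008998  -0.02263333  0.03734547]
```

View pics/w15z.png

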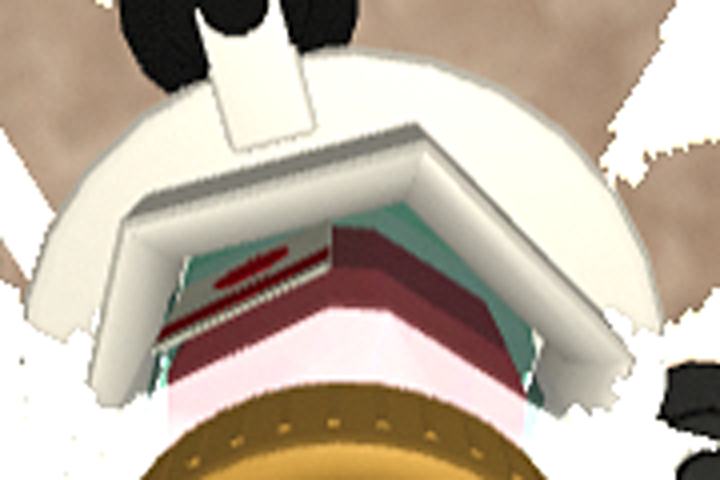

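Force is only -0.4 N, the lid's weight rather than the jar's 4 N, so the lid is free. I lift straight up until the lid edge is about 24 mm above the rim (TCP z≈115).

>>> {"fn": "jog_arm", "kwargs": {
  "series": [
    [[0, 0, -0.5, 0, 0, 0, 4.5], [0, 0, -1, 0, 0, 0, 4.5], [0, 0, -1.6, 0, 0, 0, 4.5], [0, 0, -2.2, 0, 0, 0, 4.5], [0, 0, -2.2, 0, 0, 0, 4.5]]
  ]
}}

```text
clock: 13.42
eef_pos: [472.6, 26.1, 102.4]
tcp_rot: [3.141, 0.001, 2.116]
contact_force: [0.4, -0.7, -0.1]
opening: 0.656
```

>>> {"fn": "jog_arm", "kwargs": {
  "series": [
    [[0, 0, -0.5, 0, 0, 0, 4.5], [0, 0, -1, 0, 0, 0, 4.5], [0, 0, -1.35, 0, 0, 0, 4.5], [0, 0, -1.35, 0, 0, 0, 4.5], [0, 0, -1.35, 0, 0, 0, 4.5]]
  ]
}}

```text
clock: 14.05
eef_pos: [472.1, 26.1, 115.2]
tcp_rot: [-3.142, -0.0, 2.116]
contact_force: [0.1, -1.2, -0.7]
opening: 0.662
```

Run:
```python
from h import *
s=r.sense();print(s['clock'],s['eef_pos'],s['tcp_rot'],s['contact_force'],s['wrist_torque'],s['qvel'])
im=r.grab_frame('wrist'); cv2.imwrite('pics/w16.png',im[:,:,::-1])
im=r.grab_frame('scene'); big('s16',0,im,(130,60,350,270),2.8); cv2.imwrite('pics/s16f.png',im[:,:,::-1])
im=r.grab_frame('top'); cv2.imwrite('pics/t16.png',im[:,:,::-1])
```

```text
14.05 [472.11019036  26.07727221 115.17930082] [-3.14154563e+00 -5.77867969e-05  2.11601843e+00] [ 0.06703625 -1.18766539 -0.72848563] [-0.01723519  0.01921352  0.00378357] [-0.00263909  0.00410008  0.00052688 -0.00089665 -0.0014475  -0.00049405]
```

View pics/w16.png

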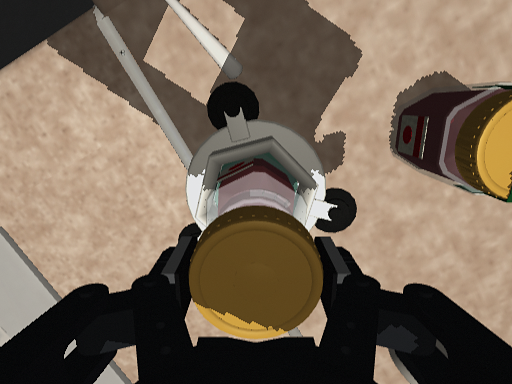

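View pics/s16.png

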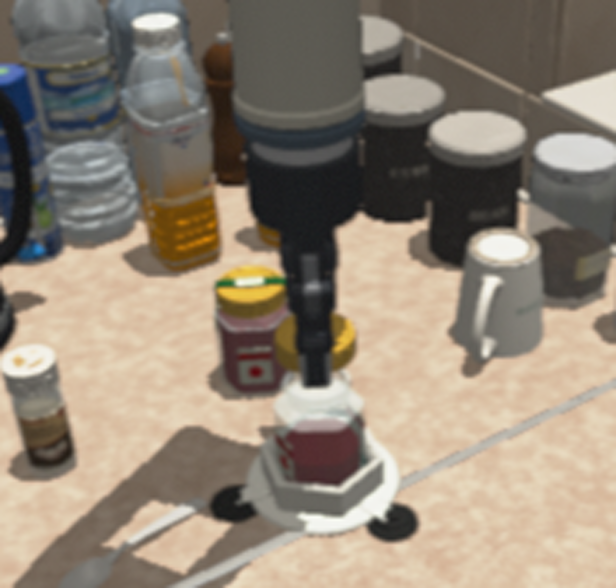

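View pics/t16.png

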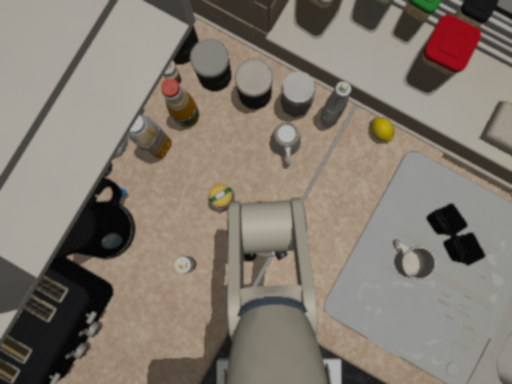

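The jar is in the well with its open mouth clear, and the lid is level above it. The bystanders haven't moved. One last numeric check of mouth and lid in the scene view.

Run:
```python
from h import *
S=cam('scene'); im=cv2.imread('pics/s16f.png')
for n,P in (('mouth',[472.3,26,102]),('lidtop',[472.2,26,143.8]),('lidlow',[472.2,26,126.3]),('jar shoulder',[472.3,26,78]),('lidlow_near',[472.2-29,26,126.3]),('mouth_near',[472.2-24,26,102])):
    p=proj(S,P); print(n,p); cv2.circle(im,tuple(int(round(v)) for v in p),0,(255,0,255),-1)
cv2.imwrite('pics/s16c.png',cv2.resize(im[150:250,195:290],None,fx=6,fy=6,interpolation=cv2.INTER_NEAREST))
a=cv2.imread('pics/scene0.png').astype(int);b=cv2.imread('pics/s16f.png').astype(int)
d=np.abs(a-b).max(2)
for n,(x0,y0,x1,y1) in dict(mug=(292,138,330,190),sealed=(204,152,228,204),pepper=(128,180,158,230),spoon=(150,245,195,275)).items(): print(n,np.median(d[y0:y1,x0:x1]))
```

```text
mouth [242.87410759 194.3546338 ]
lidtop [241.87530431 177.59339464]
lidlow [242.29106387 184.74993606]
jar shoulder [243.40699128 203.53473943]
lidlow_near [235.15186571 192.66288862]
mouth_near [237.08921224 200.99033209]
mug 4.0
sealed 4.0
pepper 63.0
spoon 94.0
```

View pics/s16c.png

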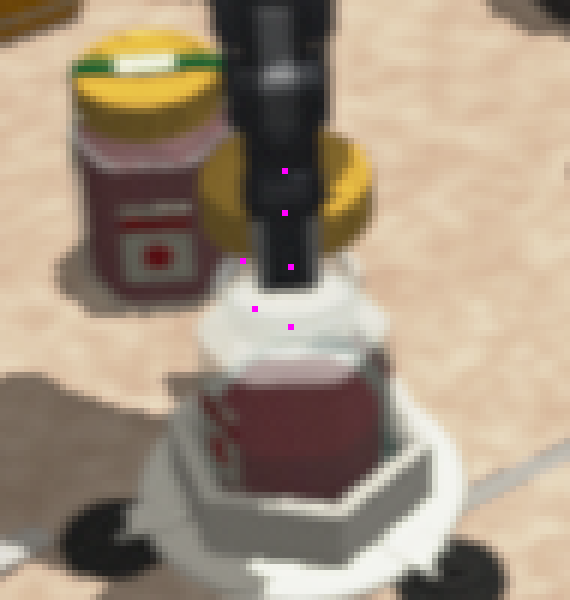

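Run:
```python
from rig import r
print(r.sign_off(), r.sense()['clock'])
```

```text
the job is handed in; nothing more can be done
the job is handed in; nothing more can be done
```

The started jar (plain lid) is home in the white holder, and I handed in with its lid held level above the open mouth. The job took about 14 s of the 48 s allowed.

- **Placing:** I gripped the jar by its lid, turned it 16° clockwise to match the well and lowered it in. It touched the well floor at the expected height, underside at about 6 mm, with about 9 N.
- **Opening:** I twisted the gripper 64° anticlockwise. The jar used up about 11° of that before it braced. The last lift read about -0.4 N, roughly the lid's weight and not the jar's 4 N, so the lid came off alone.
- **Final pose:** By the arm's pose, the lid's lower edge is about 24 mm above the rim. The last scene picture agrees and shows the jar standing in the well.

**Checks that disagreed or were weak:**
- The top camera put the well 3–4 mm from where the wrist camera did. I used the wrist values and the jar went in without touching the sides.
- The rim measured about 31.5 mm high against the stated 33 mm.
- The wrist torque read near zero while the lid was turning, so I followed the turn by pictures and force.
- The mug and sealed jar showed no change in the scene picture. That comparison meant nothing for the pepper, which the arm hid at first, or for the spoon, which had a shadow on it. By eye the pepper is where it was in the top view, and the spoon was never touched.

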